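# Play a glide on the slide instrument and hold the top note

### The arm

A 6-joint arm with a two-finger parallel gripper is mounted at the origin on the work surface. World frame = base frame: x ahead of the robot, y to its left, z up, the work surface at z = 0. Lengths are in m, angles in degrees, forces in N, time in s.
With the tool pointing down it reaches from about 0.4 to 0.825 m from the base axis. Payload 7 kg.
Tool frame: the origin (TCP) lies at the centre of the arm's flange, where the gripper is bolted on; the fingertips stand 178 mm ahead of it and the grasp point (between the pads) lies 159 mm ahead of it (tip_reach is the distance from the TCP to the fingertips, in m); z points along the fingers, y is the line along which they close (so a half turn about z gives the same grasp; the last joint's range is limited). The gripper opens to 88 mm and grips with 3 to 60 N. Pads are 19 mm wide; open, the fingers measure 130 mm over their backs; the gripper's body (78 mm by 193 mm) begins 47 mm behind the grasp point.
Start: joints at [81.366, 20.546, 0.682, 0, -70.136, -16.507], TCP at [0.287, 0.611, 0.405] pointing down, gripper open.
Joint ranges: [-176.03, 176.03], [-82.01, 121.73], [-58.28, 71.71], [-173.87, 95.51], [-174.79, -0.11], [-173.66, 173.66]. Speed limits (degrees/s): [136.94, 136.94, 172.46, 180, 180, 180].

### API

Orientations are given as [roll, pitch, yaw] about the fixed x, y, z axes, in that order (R = Rz(yaw) Ry(pitch) Rx(roll)).
In Python, from plant import * gives the robot as it stands.
- The arm moves only by the shell command python3 -m handwheel 'ROWS'. ROWS is JSON, a list of rows, each a list of 7 numbers: the opening, from -1 (shut) to 1 (fully open), then the shift along the tool's x, y, z as a fraction of full scale, then the turn, a rotation vector about the tool's x, y, z as a fraction of full scale. A call has 1 to 5 rows; each row shifts and turns the commanded pose from where the row before left it, along the tool's axes as they then stand; what a row does not reach is not made up. Full scale, the value 1, is 0.025 m for a shift and 6 degrees for a turn. A row lasts 1/8 s, in which the tool goes at most 62.5 mm and 10.7 degrees, less where a joint would pass 70% of its speed; a pose out of reach is approached as far as the arm can. A call with a number of a shift or a turn outside -1 to 1 is refused whole. A call with a gripper value outside its range is refused whole. The fingers move at their own pace and stop on an object; the grip force is fixed at half the most. Time passes only in rows, so rows that do not move let the fingers close. It gives the time, the measured TCP pose, the force, the opening and the grip force at its end, in the units of the state.
- get_obs(): the state, without advancing time (a new reading comes with each control period).
- snapshot(name): name is "side" or "top" or "wrist"; returns a dict with "color" (384x512x3 uint8, red, green, blue), "fx", "fy", "cx", "cy" (pixels), "R" (3x3) and "t" (3): a world point X has camera coordinates R X + t; the wrist camera has in their place "tool_from_camera" (4x4, takes a point from camera to tool coordinates, whose origin is the TCP and whose axes are the flange's). Camera axes: x right, y down, z forward; pixel columns grow to the right and rows downward; lengths in m; the calibration is good to about 2 mm. A picture is of the moment at which its call begins: read the wrist's pose just before it. There is no depth.
- close_job(): hands the job in; it is judged then, once.
The state is a dict: "clock": time; "joint_pos": joint angles; "qvel": joint speeds; "tau": joint torques, N m; "tool_pos": TCP position; "orientation": TCP orientation; "force": force on the tool from outside, world axes, zero at the start; "moment": the same for the moment, N m; "opening": finger opening in m; "gripper_force": force on a finger pad.
Only numpy, scipy, OpenCV 4.12 (cv2) and the standard library are available. Lean on these libraries where they do the work, as an engineer would, in place of code of your own. Each camera call takes 0.05 s, during which the arm holds its last target. There are 200 camera calls.

### The job

Play one smooth glide on the home-made slide instrument: with closed fingertips lightly press the curved metal strip at the first mark by its wide end and slide along the middle of the strip over every mark to the last one by the narrow end, keeping the strip pressed a little all the way. Finish while holding that last note, with the fingertips still resting on the last mark and the strip still pressed. Press gently, pick nothing up and leave the cap, the block and the model hand where they stand.

Things in the scene. Friction and masses are not known exactly. Their poses are not given: they have to be found in the camera images.
- board: Slide instrument, fixed to the table: plywood board 180 (its x) by 300 mm (its y), top 24 mm high, turned any way. Origin: centre of underside. Over it floats a 148 degree arc of aluminium strip, mean radius 120 mm about (-85.5, 0) mm of the board frame, bulging to +x; wide end at -y, narrow end at +y. Black knobs (24 mm across, 13 mm high) in both +x corners.
- strip (a joint): How far the strip is pressed, in m: 0 = up (at rest), 0.010 = hard on its stop. It sinks level as one piece and springs back: starts to sink at about 1.5 N, reaches the stop at 4.5 N (0.3 N per mm). 6 mm thick, flat top 44 mm above the table when up, tapering from 46 mm wide at the wide end to 22 mm at the narrow end.
- cap: Loose yellow screw cap standing on the board within the hollow of the arc, 32 mm across, 30 mm high; origin at the centre of its underside. To be left alone.
- block: Loose grey block standing on the board within the hollow of the arc, 25 x 25 x 30 mm high; origin at the centre of its underside. To be left alone.
- model_hand: White model hand on a yellow round foot (64 mm across), 172 mm high, standing on the table to one side of the board; origin at the centre of its underside. To be left alone.
- note0 (a point): Point on the strip's top face, in the middle of its width, at the first mark, 19 mm from the wide end (a thin dark line across the strip; marks are 45 mm apart along the arc). It sinks with the strip.
- note1 (a point): Point on the strip's top face, in the middle of its width, at mark number 2 of 7 counted from the wide end (a thin dark line across the strip; marks are 45 mm apart along the arc). It sinks with the strip.
- note2 (a point): Point on the strip's top face, in the middle of its width, at mark number 3 of 7 counted from the wide end (a thin dark line across the strip; marks are 45 mm apart along the arc). It sinks with the strip.
- note3 (a point): Point on the strip's top face, in the middle of its width, at mark number 4 of 7 counted from the wide end (a thin dark line across the strip; marks are 45 mm apart along the arc). It sinks with the strip.
- note4 (a point): Point on the strip's top face, in the middle of its width, at mark number 5 of 7 counted from the wide end (a thin dark line across the strip; marks are 45 mm apart along the arc). It sinks with the strip.
- note5 (a point): Point on the strip's top face, in the middle of its width, at mark number 6 of 7 counted from the wide end (a thin dark line across the strip; marks are 45 mm apart along the arc). It sinks with the strip.
- note6 (a point): Point on the strip's top face, in the middle of its width, at the last mark, 19 mm from the narrow end (a thin dark line across the strip; marks are 45 mm apart along the arc). It sinks with the strip.

How it is judged (in metres and radians):
On the way, in this order (a step that is already met when the one before it is completed fails the run):
1. fingertips over mark 1 of 7 (counted from the wide end), strip pressed (horizontal distance between the grasp point and note0 below 0.015 m and value of joint strip above 0.001 m and contact force between the fingers and strip above 0.2 N), for 0.05 s.
2. fingertips over mark 2 of 7 (counted from the wide end), strip pressed (horizontal distance between the grasp point and note1 below 0.015 m and value of joint strip above 0.001 m and contact force between the fingers and strip above 0.2 N), for 0.05 s.
3. fingertips over mark 3 of 7 (counted from the wide end), strip pressed (horizontal distance between the grasp point and note2 below 0.015 m and value of joint strip above 0.001 m and contact force between the fingers and strip above 0.2 N), for 0.05 s.
4. fingertips over mark 4 of 7 (counted from the wide end), strip pressed (horizontal distance between the grasp point and note3 below 0.015 m and value of joint strip above 0.001 m and contact force between the fingers and strip above 0.2 N), for 0.05 s.
5. fingertips over mark 5 of 7 (counted from the wide end), strip pressed (horizontal distance between the grasp point and note4 below 0.015 m and value of joint strip above 0.001 m and contact force between the fingers and strip above 0.2 N), for 0.05 s.
6. fingertips over mark 6 of 7 (counted from the wide end), strip pressed (horizontal distance between the grasp point and note5 below 0.015 m and value of joint strip above 0.001 m and contact force between the fingers and strip above 0.2 N), for 0.05 s.
7. fingertips over mark 7 of 7 (counted from the wide end), strip pressed (horizontal distance between the grasp point and note6 below 0.015 m and value of joint strip above 0.001 m and contact force between the fingers and strip above 0.2 N), for 0.05 s.
At the end, for the whole second after the job is handed in: The fingertips rest on the last mark by the narrow end (within 15 mm seen from above) and hold the strip down by more than 1 mm with 0.5 to 15 N, at rest; the cap, block and model hand are within 15 mm of where they stood (horizontal distance between the grasp point and note6 below 0.015 m and value of joint strip above 0.001 m and velocity of joint strip between -0.01 and 0.01 m/s and contact force between the fingers and strip between 0.5 and 15 N and distance of each of cap, block, model_hand from where it was at the start of the episode below 0.015 m); the arm keeps its last pose, push and grip.
It fails at once if the strip was pressed hard (over 15 N) (contact force between the fingers and strip above 15 N).
It fails at once if the strip was let up on the way: fingertips low over one of the middle marks with the strip not pressed ((horizontal distance between the grasp point and note1 below 0.018 m or horizontal distance between the grasp point and note2 below 0.018 m or horizontal distance between the grasp point and note3 below 0.018 m or horizontal distance between the grasp point and note4 below 0.018 m or horizontal distance between the grasp point and note5 below 0.018 m) and value of joint strip below 0.0003 m and z of the grasp point in the frame of board below 0.075 m).
It fails at once if the yellow cap was shoved or lifted (distance of cap from where it was at the start of the episode above 0.015 m).
It fails at once if the grey block was shoved or lifted (distance of block from where it was at the start of the episode above 0.015 m).
It fails at once if the model hand was shoved or lifted (distance of model_hand from where it was at the start of the episode above 0.015 m).
It also fails if it takes over 48 s, if anything falls off the work surface, if the arm or the gripper's body presses on something with over 40 N, if the wrist force passes 120 N, or if a joint passes its speed limit or range.

## Working session

There is one attempt and no reset: what is moved stays moved. The work goes in short steps, Python scripts to look and compute and a shell command to move; the robot and the scene stay as the last step left them, time stands still between calls to the robot, and variables do not carry over. Pictures are saved under pics/ and viewed, at most 10 in all, crops included, and the job is handed in when it is done.

```bash
mkdir -p pics; python3 - <<'E'
from plant import *
import cv2
o=get_obs();print(o)
for n in("top","side"):
    s=snapshot(n);cv2.imwrite(f"pics/{n}0.png",cv2.resize(s["color"][:,:,::-1],(800,600),interpolation=cv2.INTER_CUBIC))
    print(n,s["fx"],s["fy"],s["cx"],s["cy"],s["R"],s["t"])
E
```

```text
{'clock': 0.0, 'joint_pos': array([ 8.13673071e+01,  2.05904822e+01,  6.34026847e-01, -2.16278058e-02,
       -7.01360274e+01, -1.65067067e+01]), 'qvel': array([ 0.01204411, -0.15914155, -0.03856569, -0.05374801,  0.00310215,
       -0.04318273]), 'tau': array([ 1.64664812e-03, -5.82724357e+01,  2.93044013e+01,  6.99646980e+00,
        6.95226394e-03, -1.65991491e-04]), 'tool_pos': array([0.28666959, 0.6108806 , 0.40373038]), 'orientation': array([ 1.79905551e+02, -6.78600752e-03, -2.51467593e+01]), 'force': array([0.13054385, 0.16769844, 1.2484134 ]), 'moment': array([ 0.01595033, -0.0078925 , -0.01283833]), 'gripper_force': 0.0, 'opening': 0.08772632956290581}
top 383.34065128236284 383.34065128236284 254.6322673763223 200.56013527088726 [[ 0.00389847 -0.99998832 -0.00285764]
 [-0.99699214 -0.00366556 -0.07741602]
 [ 0.07740464  0.00315085 -0.99699478]] [0.14280529 0.54658864 0.78655422]
side 494.05964947730604 494.05964947730604 253.9586846468294 187.83780380469366 [[ 0.99824476 -0.05850822  0.00917571]
 [-0.02218504 -0.51307937 -0.85805442]
 [ 0.0549111   0.85634476 -0.51347679]] [-0.56182991  0.14404711  1.08880867]
```

View pics/top0.png

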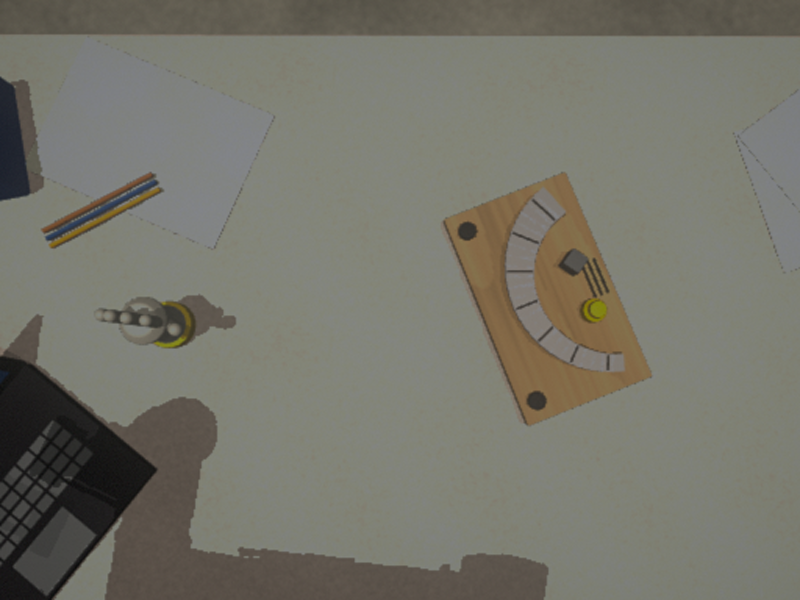

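View pics/side0.png

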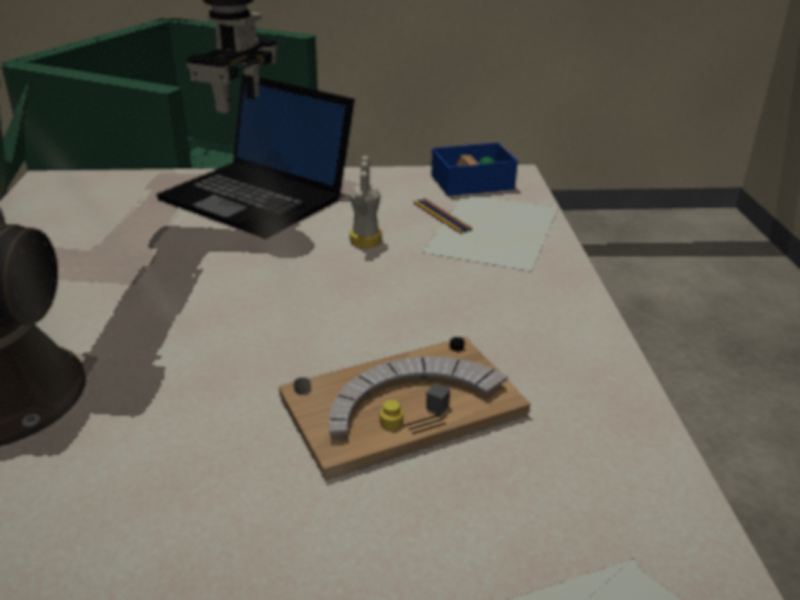

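The top view shows the board on the right. Its corners are at about (445,220), (566,173), (651,376) and (528,425). The marks run from the wide end at (543,208) round the left to the narrow end at (608,362). The cap is at (595,310), the block at (573,262) and the hand at (160,322), far to the left. The side view agrees with this.

```bash
cat >h.py <<'E'
import numpy as np
from scipy.optimize import least_squares
from scipy.spatial.transform import Rotation as Ro
A=(np.arange(7)-3)*.045/.12
N=np.c_[-.0855+.12*np.cos(A),.12*np.sin(A),np.full(7,.044)]
C=np.array([[.09,-.15,.024],[-.09,-.15,.024],[-.09,.15,.024],[.09,.15,.024]])
KN=np.array([[.09-.02,-.13,.037]])
def world(p,P): 
    c,s=np.cos(p[2]),np.sin(p[2]);return P@np.array([[c,s,0],[-s,c,0],[0,0,1]])+[p[0],p[1],0]
def proj(s,X):
    q=X@s["R"].T+s["t"];return np.c_[s["fx"]*q[:,0]/q[:,2]+s["cx"],s["fy"]*q[:,1]/q[:,2]+s["cy"]]
def fit(s,P,px,p0): 
    r=least_squares(lambda p:(proj(s,world(p,P))-px).ravel(),p0,loss="soft_l1");return r.x,r.fun.reshape(-1,2)
E
python3 - <<'E'
from plant import *
from h import *
import cv2
s=snapshot("top")
px=np.array([(543,208),(526,238),(520,271),(528,308),(546,335),(574,353),(608,362),(445,220),(566,173),(651,376),(528,425)])/1.5625
p,f=fit(s,np.r_[N,C],px,[.55,-.17,1.9])
print(p,np.degrees(p[2]));print(f.round(1));W=world(p,N);print(W.round(4),np.hypot(W[:,0],W[:,1]).round(3))
i=s["color"][90:290,270:430,::-1].copy();i=cv2.resize(i,None,fx=3,fy=3,interpolation=cv2.INTER_CUBIC)
for u,v in proj(s,np.r_[W,world(p,C)]): cv2.circle(i,(int((u+.5-270)*3),int((v+.5-90)*3)),3,(0,0,255),-1)
cv2.imwrite("pics/c1.png",i)
E
```

```text
[ 0.56917437 -0.05668397  1.95042939] 111.75137205220084
[[ 0.3  1.5]
 [-0.1  0.3]
 [ 0.1  0.3]
 [-0.6 -2.1]
 [-0.1 -1. ]
 [-0.   0.5]
 [-0.4  0.3]
 [-0.6 -0.8]
 [ 0.1 -1.1]
 [ 1.5  0.1]
 [ 0.3  0.8]]
[[ 0.6822 -0.0479  0.044 ]
 [ 0.6443 -0.0242  0.044 ]
 [ 0.6003 -0.0161  0.044 ]
 [ 0.5564 -0.0246  0.044 ]
 [ 0.5187 -0.0487  0.044 ]
 [ 0.4923 -0.0849  0.044 ]
 [ 0.4811 -0.1282  0.044 ]] [0.684 0.645 0.601 0.557 0.521 0.5   0.498]
```

View pics/c1.png

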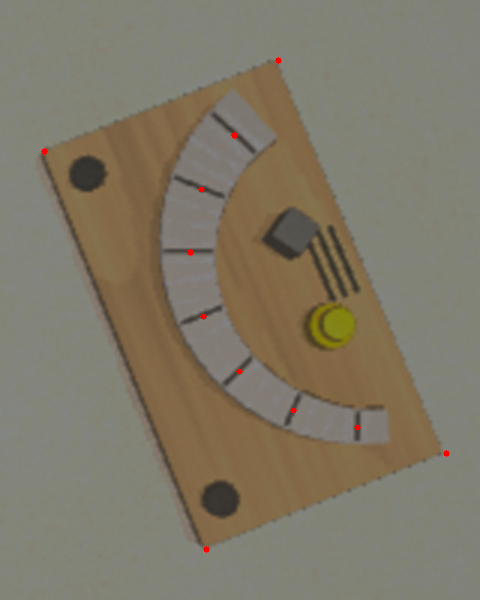

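The fit is good to about 2 px, which is roughly 3 mm. I'll fly over to mark 1 with the fingers closing and stay high on the way.

```bash

python3 -m handwheel '[[-1,1,0.66,0,0,0,0],[-1,1,0.66,0,0,0,0],[-1,1,0.66,0,0,0,0],[-1,1,0.66,0,0,0,0],[-1,1,0.66,0,0,0,0]]'
python3 -m handwheel '[[-1,1,0.66,0,0,0,0],[-1,1,0.66,0,0,0,0],[-1,1,0.66,0,0,0,0],[-1,1,0.66,0,0,0,0],[-1,1,0.66,0,0,0,0]]'
python3 -m handwheel '[[-1,1,0.66,0,0,0,0],[-1,1,0.66,0,0,0,0],[-1,1,0.66,0,0,0,0],[-1,1,0.66,0,0,0,0],[-1,1,0.66,0,0,0,0]]'
python3 -m handwheel '[[-1,1,0.66,0,0,0,0],[-1,1,0.66,0,0,0,0],[-1,1,0.66,0,0,0,0],[-1,1,0.66,0,0,0,0],[-1,1,0.66,0,0,0,0]]'
python3 -m handwheel '[[-1,1,0.66,0,0,0,0],[-1,1,0.66,0,0,0,0],[-1,1,0.66,0,0,0,0],[-1,0,0,0,0,0,0],[-1,0,0,0,0,0,0]]'
```

```text
clock: 0.78
tool_pos: [0.366, 0.4813, 0.4049]
orientation: [-180.0, 0.0, -25.2]
force: [0.5, -0.4, -0.8]
opening: 0.0433
gripper_force: 0.0
clock: 1.4
tool_pos: [0.4438, 0.3533, 0.4049]
orientation: [-180.0, -0.0, -25.2]
force: [0.3, 1.2, 0.8]
opening: 0.0009
gripper_force: 0.0
clock: 2.02
tool_pos: [0.5216, 0.2255, 0.4049]
orientation: [-180.0, -0.0, -25.2]
force: [-0.8, 0.1, -1.0]
opening: 0.0001
gripper_force: 0.0
clock: 2.65
tool_pos: [0.5994, 0.0977, 0.4049]
orientation: [-180.0, -0.0, -25.2]
force: [1.7, 0.9, -0.7]
opening: 0.0007
gripper_force: 0.0
clock: 3.28
tool_pos: [0.6457, 0.0224, 0.4046]
orientation: [-180.0, 0.0, -25.2]
force: [-0.3, 0.4, -0.5]
opening: 0.0003
gripper_force: 0.0
```

```bash

python3 -m handwheel '[[-1,0.5,0.38,1,0,0,0],[-1,0.5,0.38,1,0,0,0],[-1,0.5,0.38,1,0,0,0],[-1,0.5,0.38,1,0,0,0],[-1,0.5,0.38,1,0,0,0]]'
python3 -m handwheel '[[-1,0,0,0.6,0,0,0],[-1,0,0,0.6,0,0,0],[-1,0,0,0,0,0,0],[-1,0,0,0,0,0,0]]'
python3 - <<'E'
from plant import *
from h import *
import cv2
o=get_obs();print(o["tool_pos"])
s=snapshot("wrist");M=np.linalg.inv(s["tool_from_camera"])
R=Ro.from_euler("xyz",o["orientation"],degrees=True).as_matrix()
s2=dict(s,R=M[:3,:3]@R.T);s2["t"]=M[:3,3]-s2["R"]@o["tool_pos"]
i=s["color"][:,:,::-1].copy();i=cv2.resize(i,(768,576),interpolation=cv2.INTER_CUBIC)
W=world([0.56917,-0.05668,1.95043],N)
for u,v in proj(s2,W): print(u,v);cv2.circle(i,(int(u*1.5),int(v*1.5)),3,(0,0,255),-1)
cv2.imwrite("pics/w1.png",i)
E
```

```text
clock: 3.9
tool_pos: [0.6823, -0.0461, 0.2793]
orientation: [-180.0, -0.0, -25.1]
force: [0.6, 0.2, 0.4]
opening: 0.0006
gripper_force: 0.0
clock: 4.4
tool_pos: [0.6827, -0.0458, 0.2506]
orientation: [-180.0, -0.1, -25.1]
force: [0.6, -0.8, 0.3]
opening: 0.0004
gripper_force: 0.0
[ 0.6827233 -0.0458219  0.250589 ]
258.8402821585414 232.25010804949432
250.45194352832303 295.15703025083747
267.2664781986574 349.38530741619167
303.4516765882121 390.17018626655897
353.0865830571484 415.29001279930867
410.84130582937087 423.9003534898101
471.83416904680234 415.7838909392235
```

View pics/w1.png

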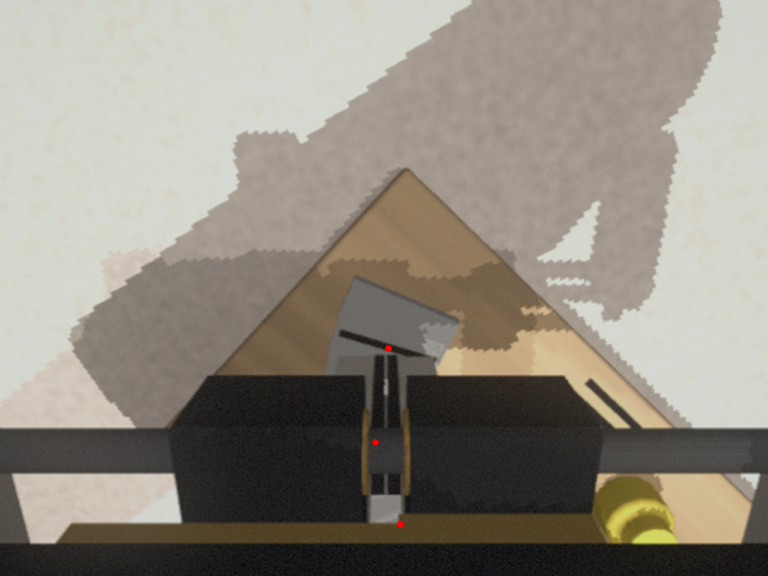

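The predicted mark 1 lands on the real line at about (390,346), so the fit holds. Now I'll press gently.

```bash

python3 -m handwheel '[[-1,0,0.04,0.4,0,0,0],[-1,0,0.04,0.4,0,0,0],[-1,0,0,0.2,0,0,0],[-1,0,0,0.1,0,0,0],[-1,0,0,0,0,0,0]]'
python3 -m handwheel '[[-1,0,0,0.08,0,0,0],[-1,0,0,0.08,0,0,0],[-1,0,0,0.08,0,0,0],[-1,0,0,0,0,0,0],[-1,0,0,0,0,0,0]]'
```

```text
clock: 5.08
tool_pos: [0.6816, -0.0483, 0.2221]
orientation: [180.0, 0.0, -25.1]
force: [-1.6, -0.6, 2.3]
opening: 0.0002
gripper_force: 0.8
clock: 5.7
tool_pos: [0.6818, -0.0482, 0.2164]
orientation: [-180.0, -0.0, -25.1]
force: [-1.2, -0.8, 3.9]
opening: 0.0006
gripper_force: 1.7
```

```bash
python3 - <<'E'
from h import *
a=np.linspace(A[0],A[-1],19)
P=np.c_[-.0855+.12*np.cos(a),.12*np.sin(a),0*a]
W=world([0.56917,-0.05668,1.95043],P)
R=Ro.from_euler("xyz",[180,0,-25.1],degrees=True).as_matrix()
print((np.diff(W,axis=0)@R/.025).round(2)[:,:2].tolist())
E
```

```text
[[-0.58, -0.15], [-0.6, -0.07], [-0.6, 0.0], [-0.59, 0.08], [-0.58, 0.15], [-0.56, 0.22], [-0.52, 0.29], [-0.48, 0.35], [-0.44, 0.41], [-0.38, 0.46], [-0.32, 0.51], [-0.26, 0.54], [-0.19, 0.57], [-0.11, 0.59], [-0.04, 0.6], [0.04, 0.6], [0.11, 0.59], [0.18, 0.57]]
```

```bash

python3 -m handwheel '[[-1,-0.29,-0.08,0,0,0,0],[-1,-0.29,-0.07,0,0,0,0],[-1,-0.3,-0.04,0,0,0,0],[-1,-0.3,-0.03,0,0,0,0],[-1,-0.3,0,0,0,0,0]]'
python3 -m handwheel '[[-1,-0.3,0,0,0,0,0],[-1,0,0,0,0,0,0]]'
```

```text
clock: 6.32
tool_pos: [0.6501, -0.027, 0.2163]
orientation: [-180.0, -0.0, -25.1]
force: [2.1, -1.0, 3.3]
opening: 0.0007
gripper_force: 1.7
clock: 6.58
tool_pos: [0.6427, -0.0238, 0.216]
orientation: [180.0, 0.1, -25.1]
force: [-1.2, 2.8, 3.9]
opening: 0.0005
gripper_force: 1.7
```

```bash

python3 -m handwheel '[[-1,-0.29,0.04,0,0,0,0],[-1,-0.3,0.04,0,0,0,0],[-1,-0.29,0.07,0,0,0,0],[-1,-0.29,0.08,0,0,0,0],[-1,-0.28,0.11,0,0,0,0]]'
python3 -m handwheel '[[-1,-0.28,0.11,0,0,0,0],[-1,-0.26,0.14,0,0,0,0],[-1,-0.26,0.15,0,0,0,0],[-1,-0.24,0.17,0,0,0,0],[-1,-0.24,0.18,0,0,0,0]]'
python3 -m handwheel '[[-1,-0.22,0.2,0,0,0,0],[-1,-0.22,0.21,0,0,0,0],[-1,0,0,0,0,0,0]]'
python3 - <<'E'
from plant import *
from h import *
import cv2
s=snapshot("top");i=cv2.resize(s["color"][90:290,270:430,::-1],None,fx=3,fy=3,interpolation=cv2.INTER_CUBIC);cv2.imwrite("pics/c2.png",i)
E
```

```text
clock: 7.2
tool_pos: [0.6068, -0.0165, 0.2162]
orientation: [-180.0, -0.0, -25.1]
force: [3.1, -0.5, 2.3]
opening: -0.0
gripper_force: 1.7
clock: 7.82
tool_pos: [0.5698, -0.02, 0.2162]
orientation: [-180.0, 0.0, -25.1]
force: [1.8, 1.1, 3.1]
opening: 0.0003
gripper_force: 1.7
clock: 8.2
tool_pos: [0.5549, -0.025, 0.216]
orientation: [179.9, 0.1, -25.2]
force: [-1.0, 0.0, 3.4]
opening: 0.0001
gripper_force: 1.7
```

View pics/c2.png

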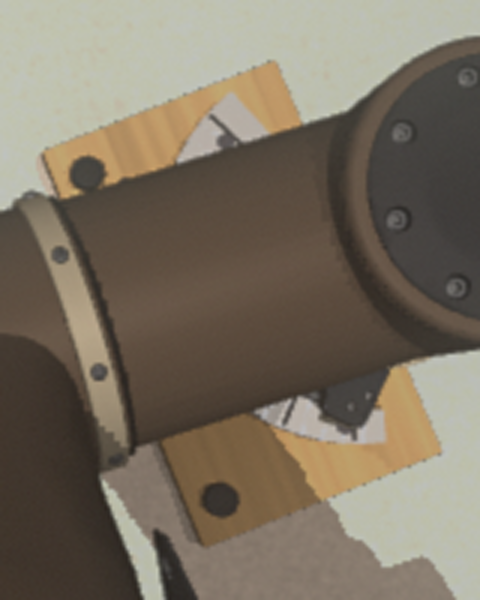

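The arm hides the contact from above, but the measured pose is within 2 mm of mark 4 and the strip is pressed. I'll carry on to the last mark.

```bash

python3 -m handwheel '[[-1,-0.19,0.23,0,0,0,0],[-1,-0.18,0.23,0,0,0,0],[-1,-0.15,0.25,0,0,0,0],[-1,-0.15,0.26,0,0,0,0],[-1,-0.12,0.27,0,0,0,0]]'
python3 -m handwheel '[[-1,-0.12,0.27,0,0,0,0],[-1,-0.09,0.28,0,0,0,0],[-1,-0.09,0.29,0,0,0,0],[-1,-0.05,0.29,0,0,0,0],[-1,-0.05,0.3,0,0,0,0]]'
python3 -m handwheel '[[-1,-0.02,0.3,0,0,0,0],[-1,-0.01,0.3,0,0,0,0],[-1,0.02,0.3,0,0,0,0],[-1,0.03,0.3,0,0,0,0],[-1,0.06,0.29,0,0,0,0]]'
python3 -m handwheel '[[-1,0.06,0.3,0,0,0,0],[-1,0.09,0.28,0,0,0,0],[-1,0.1,0.28,0,0,0,0],[-1,0,0,0,0,0,0],[-1,0,0,0,0,0,0]]'
python3 - <<'E'
from plant import *
from h import *
import cv2
o=get_obs();print(o["tool_pos"],o["force"])
s=snapshot("wrist");M=np.linalg.inv(s["tool_from_camera"])
R=Ro.from_euler("xyz",o["orientation"],degrees=True).as_matrix()
s2=dict(s,R=M[:3,:3]@R.T);s2["t"]=M[:3,3]-s2["R"]@o["tool_pos"]
i=s["color"][:,:,::-1].copy();i=cv2.resize(i,(768,576),interpolation=cv2.INTER_CUBIC)
W=world([0.56917,-0.05668,1.95043],N)-[0,0,.0055]
for u,v in proj(s2,W): cv2.circle(i,(int(u*1.5),int(v*1.5)),3,(0,0,255),-1)
cv2.imwrite("pics/w2.png",i)
s=snapshot("side");cv2.imwrite("pics/s2.png",cv2.resize(s["color"][190:330,150:360,::-1],None,fx=3.5,fy=3.5,interpolation=cv2.INTER_CUBIC))
E
```

```text
clock: 8.88
tool_pos: [0.5245, -0.0445, 0.2162]
orientation: [-180.0, 0.0, -25.1]
force: [1.9, 1.7, 3.7]
opening: 0.0004
gripper_force: 1.7
clock: 9.5
tool_pos: [0.5004, -0.0728, 0.2161]
orientation: [180.0, 0.0, -25.1]
force: [1.4, 2.8, 3.3]
opening: 0.0007
gripper_force: 1.7
clock: 10.12
tool_pos: [0.4864, -0.1074, 0.2161]
orientation: [180.0, 0.0, -25.1]
force: [0.4, 1.8, 3.0]
opening: 0.0006
gripper_force: 1.7
clock: 10.75
tool_pos: [0.483, -0.1294, 0.2161]
orientation: [180.0, 0.0, -25.2]
force: [-0.2, -2.3, 3.5]
opening: 0.0003
gripper_force: 1.7
[ 0.48302006 -0.12943034  0.21611724] [-0.16843686 -2.32846491  3.54042458]
```

View pics/w2.png

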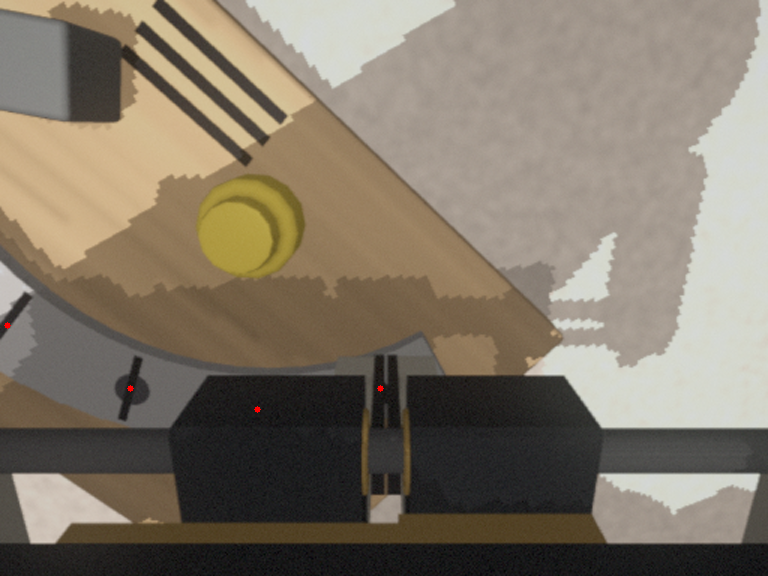

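View pics/s2.png

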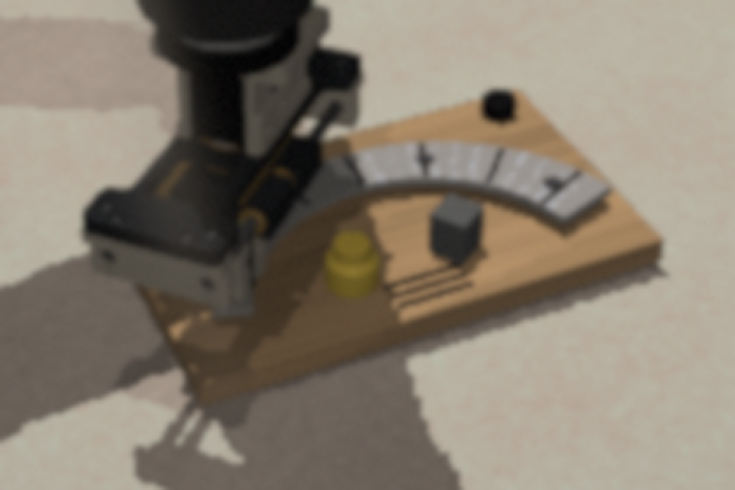

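The wrist view shows the predicted marks sitting on the real ones, for example at (130,388). The fingertips are on mark 7 at (380,388), about 2 mm off. The side view shows the cap and block where they were. The force is steady at 3–4 N.

```bash
python3 -m handwheel '[[-1,0,0,0,0,0,0],[-1,0,0,0,0,0,0]]'; python3 -c "
from plant import *
print(close_job())"
```

```text
clock: 11.1
tool_pos: [0.483, -0.129, 0.2161]
orientation: [180.0, 0.0, -25.1]
force: [-0.5, -2.2, 3.2]
opening: 0.0005
gripper_force: 1.7
the job is handed in; nothing more can be done
None
```

I played the glide from mark 1 to mark 7 with the strip pressed about 6 mm at roughly 3–4 N throughout, and handed it in at 11.1 s with the fingertips still on the last mark; the cap and block look undisturbed, the hand was never approached, and no verdict was returned.

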